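# Bring the ware-trolley wheel's valve to the top

## Robot

A 6-joint arm with a two-finger parallel gripper is mounted at the origin on the work surface. World frame = base frame: x ahead of the robot, y to its left, z up, the work surface at z = 0. Lengths are in mm, angles in rad, forces in N, time in s.
With the tool pointing down it reaches from about 275 to 750 mm from the base axis. Payload 10.2 kg.
Tool frame: the origin (TCP) lies at the very end of the fingers, on their centre line; the grasp point (between the pads) lies 19 mm behind it (ctrl.grip_depth is the distance from the TCP to the grasp point, in mm); z points along the fingers, x is the direction in which the jaws open and shut, and the axes are right-handed (so a half turn about z gives the same grasp; the last joint's range is limited). The gripper opens to 85 mm and grips with 20 to 120 N. Pads are 22 mm wide; open, the fingers measure 114 mm over their backs; the gripper's body (76 mm by 85 mm) begins 54 mm behind the grasp point. The pads swing forward as they close: fully open they stand 13 mm farther back than shut.
Start: joints at [1.094, 0.313, 1.498, -0, 1.331, -0.223], TCP at [131.832, 508.185, 231.294] pointing down, gripper open.
Joint ranges: [-2.94, 2.94], [-0.97, 2.17], [0.19, 2.56], [-1.23, 4.37], [0.02, 3.11], [-2.88, 2.88]. Speed limits (rad/s): [2.39, 2.39, 3.01, 3.14, 3.14, 3.14].

## Interface

Orientations are given as a unit quaternion [w, x, y, z].
In Python, from rig import ctrl gives the robot as it stands.
- The arm moves only by the tool play_rows, never from a script. Its argument "motion" is a list of rows, each a list of 2 entries, a list of its own where there are three numbers: the shift along the tool's x, y, z in mm, then the turn, a rotation vector about the tool's x, y, z in degrees. A call has 1 to 20 rows; each row shifts and turns the commanded pose from where the row before left it, along the tool's axes as they then stand; what a row does not reach is not made up. A row lasts 1/12 s, in which the tool goes at most 41.7 mm and 7.16 degrees, less where a joint would pass 70% of its speed; a pose out of reach is approached as far as the arm can. A call with a gripper value outside its range is refused whole. "fingers" is the finger opening in mm, from 0 to 85.4, set as the call begins (left out, the last holds). The fingers move at their own pace and stop on an object; "squeeze" is the grip in N (left out, the last holds). Time passes only in rows, so rows that do not move let the fingers close. It gives the time, the measured TCP pose, the force and the opening at its end, in the units of the state.
- ctrl.sense(): the state, without advancing time (a new reading comes with each control period).
- ctrl.capture(name): name is "scene" or "top" or "wrist"; returns the picture (400x640x3 uint8, red, green, blue); there is no depth.
- ctrl.get_calibration(name): a dict with "K" (3x3 intrinsics, pixels), "k1" (the pictures are not rectified: a ray, as slopes to the right and down, at radius r is drawn at 1 + k1 r^2 times it, then the intrinsics apply), "R" (3x3) and "t" (3): a world point X has camera coordinates R X + t; the wrist camera has in their place "tool_from_camera" (4x4, takes a point from camera to tool coordinates, whose origin is the TCP and whose axes are the tool frame's). Camera axes: x right, y down, z forward; pixel columns grow to the right and rows downward; lengths in mm; the calibration is good to about 2 mm. A picture is of the moment at which its call begins: read the wrist's pose just before it. get_calibration takes no time and is no camera call.
- ctrl.finish_job(): hands the job in, once; it reports no verdict.
Trained networks look in the newest picture that a camera, given by its name, has taken for a name from the list of things; names that differ only in an ending like _2 or _b are one class to them, and where a whole thing is asked for, a point or a joint stands for the part that bears it (a point fixed in the world has none). Each returns a list of dicts, best first, with "p" (0 to 1); they miss things now and then, are a little off and sometimes report something else, mostly with a low value. They report only what shows in the picture. A call takes as long as a camera call.
- ctrl.spot_in(camera, name): "position" ([column, row] as shares, 0 to 1, of the picture: columns of its width, rows of its height, amid what is visible of it).
The state is a dict: "time_s": time; "joints": joint angles; "dq": joint speeds; "tau": joint torques, N m; "eef_pos": TCP position; "ee_rot": TCP orientation; "force": force on the tool from outside, world axes, zero at the start; "wrist_torque": the same for the moment, N m; "grip_width": opening from 0.0 (shut) to 1.0 (fully open).
Only numpy, scipy, OpenCV 4.12 (cv2) and the standard library are available. Lean on these libraries where they do the work, as an engineer would, in place of code of your own. Each camera call takes 0.05 s, during which the arm holds its last target. There are 200 camera calls.

## Task

The ware trolley's wheel is on the slanted repair stand, ready to be pumped up: push its spokes round, one after another, until the valve stem stands straight up from the hub, at twelve o'clock (the highest place on the sloping wheel), and leave it at rest there. Push gently and on the metal spokes only, because the tyre is freshly glued and must not be pressed or rubbed. Leave the pots and other things standing around where they are.

Things in the scene. Friction and masses are not known exactly. Their poses are not given: they have to be found in the camera images.
- stand: Fixed steel stand. Origin at table level straight below the hub. z up; y sideways along the wheel's face; x horizontal, the way the face looks (away from the robot, give or take its yaw). The wheel slopes 40 deg from horizontal: uphill, twelve o'clock, is (-cos 40, 0, sin 40) in this frame, the side nearest the robot. Nothing on it is higher than 300 mm; 320 mm wide.
- guard (a point): Middle of the fixed grey three-armed guard, 24 mm out from the spokes' centre plane along the axle. Flat arms 18 mm wide, 6 mm thick, reach to radius 157 mm at 60 deg either side of twelve o'clock and at six o'clock. Fingers go in through the 120 deg windows between the arms (one is centred on twelve o'clock). One spoke pushed through one window is not enough turn.
- bracket (a point): Middle of the rear three-armed bracket, 62 mm behind the spokes' centre plane, arms 26 mm wide and 8 mm thick at the same angles as the guard's. 16 mm thick pillars at radius 150 mm, outside the tyre, join their ends. Between guard and bracket there is only the wheel.
- wheel (a joint): Wheel angle, rad: 0 or any whole turn = valve at twelve o'clock; grows as the wheel turns anticlockwise seen from in front of its face (valve at the stand's -y side at pi/2). Starts at 2.1 to 4.18 (valve low). Turns either way without stops; friction 0.12 N m, about 2 N at mid-spoke: it stays where left and hardly coasts.
- hub (a point): Hub centre in the spokes' centre plane, (0, 0, 180 mm) in the stand's frame; turns with the wheel; z = out of the face along the axle, -x = to the valve. Hub radius 22 mm, front 12 mm out. Five round steel spokes 10 mm thick, in one plane, free from radius 22 to 96 mm, at 36, 108, 180, 252, 324 deg anticlockwise from the valve.
- valve (a point): Point on the valve stem, in the spokes' plane, 88 mm from the hub's centre. The valve is a short plain brass stem, 12 mm thick, that sticks in from the rim to 78 mm from the hub's centre, midway between two spokes.
- tyre: Black rubber tyre on its steel rim, fixed to the spokes: a ring of outer diameter 263 mm and inner diameter 192 mm, 37 mm thick along the axle, its front face about 3 mm behind the spokes' centre plane. Origin at the hub's centre. Freshly glued: not to be pressed or rubbed.
- vase_a: Bystander, loose: small white unglazed vase, 60 mm wide, 72 mm high, beside the stand. Origin under its middle.
- vase_b: Bystander, loose: same white vase, other side of the stand. Origin under its middle.
- vase_c: Bystander, loose: same vase in red clay, in front of the stand (its +x side). Origin under its middle.
- bowl: Bystander, loose: red clay bowl, 124 mm wide, 50 mm high. Origin under its middle.
- cup: Bystander, loose: red clay cup, 72 mm wide, 80 mm high. Origin under its middle.
- wrench: Bystander, loose: steel wrench lying flat, about 180 mm long. Origin under its middle.
- can: Bystander, loose: small metal can, 56 mm wide, 85 mm high. Origin under its middle.

How it is judged:
By the outcome, as a careful person would: the job done as asked, in the order asked, and still so for the second after the job is handed in, with the robot touching nothing.
It also fails if it takes over 61 s, if anything falls off the work surface, if the arm or the gripper's body presses on something with over 40 N, if the wrist force passes 120 N, or if a joint passes its speed limit or range.

## Working session

There is one attempt and no reset: what is moved stays moved. The work goes in short steps, Python scripts to look and compute and a tool call to move; the robot and the scene stay as the last step left them, time stands still between calls to the robot, and variables do not carry over. Pictures are saved under pics/ and viewed, about 8 in all and at most 12, crops included, and the job is handed in when it is done.

Besides the shell and the picture viewer there is one more tool, called after ">>>" as name(argument=value, ...), one argument or row to a line, values as JSON. play_rows: Moves the arm, as the interface text tells. Its arguments: {"type":"object","properties":{"motion":{"type":"array"},"fingers":{"type":"number"},"squeeze":{"type":"number"}},"required":["motion"]}

```bash
mkdir -p pics; ls; python3 - <<'E'
from rig import ctrl
import cv2,numpy as np
s=ctrl.sense(); print({k:np.round(v,3).tolist() for k,v in s.items()})
for c in ["scene","top"]:
    im=ctrl.capture(c); cv2.imwrite(f"pics/{c}0.png",im[:,:,::-1])
    cal=ctrl.get_calibration(c); print(c,{k:np.round(v,4).tolist() for k,v in cal.items()})
    for n in ["hub","valve","guard","bracket","wheel","stand","vase_a","vase_c","bowl","cup","can","wrench"]:
        try: print(n,[(round(d["p"],2),np.round(np.array(d["position"])*[640,400]).tolist()) for d in ctrl.spot_in(c,n)[:3]])
        except Exception as e: print(n,e)
print(ctrl.get_calibration("wrist"), ctrl.grip_depth, ctrl.sense()["time_s"])
E
```

```text
pics
{'time_s': 0.0, 'joints': [1.094, 0.313, 1.498, 0.0, 1.331, -0.223], 'dq': [-0.0, -0.001, -0.001, 0.001, -0.0, 0.002], 'tau': [0.0, -41.227, -25.975, -0.0, 0.004, -0.0], 'eef_pos': [131.691, 507.936, 230.721], 'ee_rot': [0.0, 0.791, 0.612, -0.001], 'force': [-0.491, 0.381, 0.633], 'wrist_torque': [0.025, -0.016, -0.018], 'grip_width': 0.999}
scene {'K': [[452.9533, 0.0, 312.7291], [0.0, 452.9533, 197.0828], [0.0, 0.0, 1.0]], 'k1': 0.0348, 'R': [[-0.0684, 0.9976, 0.0064], [0.6133, 0.0471, -0.7884], [-0.7869, -0.05, -0.6151]], 't': [28.2137, -187.1927, 1825.7002]}
hub [(0.75, [287.0, 208.0])]
valve [(0.8, [275.0, 208.0])]
guard [(0.88, [284.0, 233.0])]
bracket [(0.69, [280.0, 232.0])]
wheel [(0.65, [286.0, 210.0]), (0.65, [265.0, 231.0])]
stand [(0.57, [282.0, 236.0])]
vase_a [(0.8, [208.0, 252.0]), (0.76, [299.0, 281.0]), (0.54, [359.0, 251.0])]
vase_c [(0.8, [208.0, 252.0]), (0.76, [299.0, 281.0]), (0.54, [359.0, 251.0])]
bowl [(0.63, [450.0, 200.0]), (0.4, [280.0, 207.0])]
cup [(0.78, [188.0, 191.0])]
can [(0.65, [466.0, 238.0])]
wrench [(0.83, [162.0, 233.0])]
top {'K': [[442.
[... 618 characters left out ...]
0, 243.0])]
cup [(0.57, [438.0, 246.0])]
can [(0.51, [207.0, 193.0])]
wrench [(0.79, [441.0, 201.0]), (0.57, [206.0, 194.0])]
{'K': array([[298.80432368,   0.        , 311.30378477],
       [  0.        , 298.80432368, 204.27371157],
       [  0.        ,   0.        ,   1.        ]]), 'k1': -0.004820214744809763, 'tool_from_camera': array([[ 9.99999612e-01, -8.08376341e-04, -3.50578686e-04,
         9.00162118e-02],
       [ 8.74155026e-04,  9.60122037e-01,  2.79579883e-01,
        -7.13500881e+01],
       [ 1.10592560e-04, -2.79580080e-01,  9.60122371e-01,
        -1.42436424e+02],
       [ 0.00000000e+00,  0.00000000e+00,  0.00000000e+00,
         1.00000000e+00]])} 18.700000000000003 1.3
```

View crops.

```bash
python3 - <<'E'
import cv2,numpy as np
a=cv2.imread("pics/scene0.png")[150:310,150:400]; b=cv2.imread("pics/top0.png")[130:270,260:460]
a=cv2.resize(a,None,fx=3.2,fy=3.2,interpolation=cv2.INTER_CUBIC)
b=cv2.resize(b,None,fx=4,fy=4,interpolation=cv2.INTER_CUBIC)
cv2.imwrite("pics/a.png",a); cv2.imwrite("pics/b.png",b)
E
```

```text
(no output)
```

View pics/a.png

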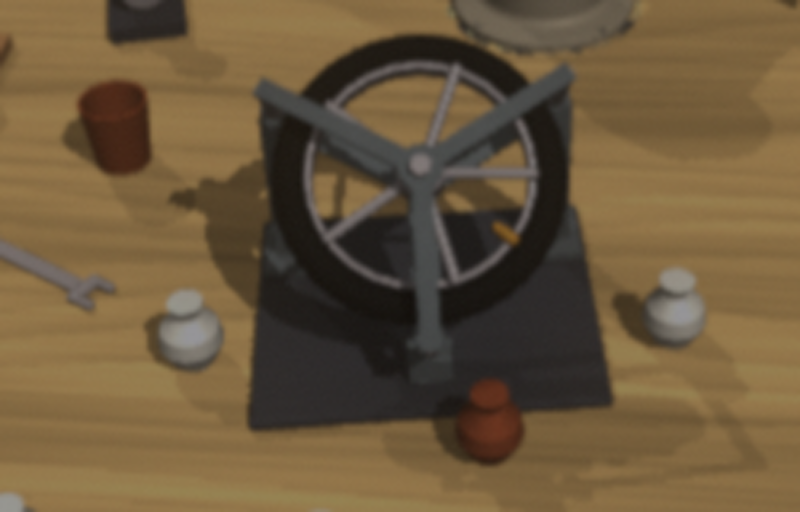

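View pics/b.png

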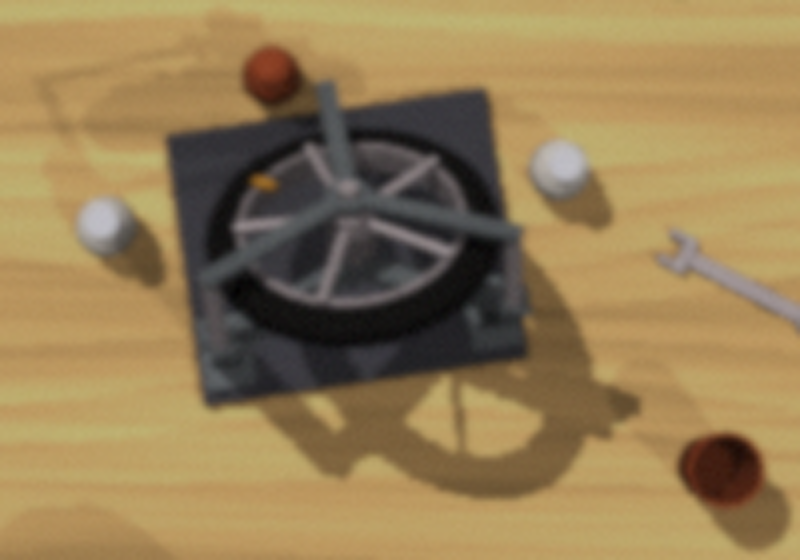

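The scene crop shows the valve (507,233) low on the right (+y) side, the guard centre at (420,163), and the guard tips at (262,88) and (570,74). The top crop shows the valve at (263,183), the centre at (350,193), and the tips at (325,85), (207,275) and (520,233). Next I fit the stand pose and wheel angle.

```bash
cat > h.py <<'E'
import numpy as np, cv2
from scipy.optimize import least_squares
from scipy.spatial.transform import Rotation as Rt
from rig import ctrl
c40,s40=np.cos(np.radians(40)),np.sin(np.radians(40))
def wheelpt(r,deg,n,P):   # deg anticlockwise from twelve o'clock
    x,y,yaw=P; a=np.radians(deg)
    v=r*np.cos(a)*np.array([-c40,0,s40])+r*np.sin(a)*np.array([0,-1,0])+n*np.array([s40,0,c40])+[0,0,180]
    return Rt.from_euler('z',yaw).apply(v)+[x,y,0]
def proj(cal,X,pose=None):
    if "R" in cal: p=cal["R"]@X+cal["t"]
    else:
        pos,q=pose; t=Rt.from_quat(np.r_[q[1:],q[0]]).inv().apply(X-pos)
        T=cal["tool_from_camera"]; T=T.copy(); 
        off=T[:3,3]
        p=T[:3,:3].T@(t-off)
    s=p[:2]/p[2]; s=s*(1+cal["k1"]*(s@s)); return cal["K"][:2,:2]@s+cal["K"][:2,2]
E
cat > fit.py <<'E'
from h import *
S=lambda u,v:np.array([150+u/3.2,150+v/3.2]); T=lambda u,v:np.array([260+u/4,130+v/4])
cs,ct=ctrl.get_calibration("scene"),ctrl.get_calibration("top")
obs=[(cs,S(420,163),0,0,27),(cs,S(262,88),157,60,24),(cs,S(570,74),157,-60,24),
(ct,T(349,193),0,0,27),(ct,T(325,85),157,180,24),(ct,T(207,275),157,-60,24),(ct,T(520,233),157,60,24)]
val=[(cs,S(507,233)),(ct,T(263,183))]
# spoke outer ends (r 94) as offset from valve
sp=[(cs,S(457,68),108),(cs,S(536,173),36),(cs,S(456,277),324),(cs,S(330,238),252),
(ct,T(308,147),324),(ct,T(436,158),252),(ct,T(452,253),180),(ct,T(323,298),108),(ct,T(236,228),36)]
def res(p):
    P=p[:3]; r=[proj(c,wheelpt(R,a,n,P))-uv for c,uv,R,a,n in obs]
    r+=[proj(c,wheelpt(87,p[3],0,P))-uv for c,uv in val]
    r+=[proj(c,wheelpt(96,p[3]+a,0,P))-uv for c,uv,a in sp]
    return np.concatenate(r)
f=least_squares(res,[480,-50,0,-120.],x_scale=[10,10,.1,5],loss='soft_l1')
print(np.round(f.x,3),"yaw deg",np.degrees(f.x[2])); print(np.round(res(f.x).reshape(-1,2),1).tolist())
P=f.x[:3]
print("hub",wheelpt(0,0,0,P))
E
python3 fit.py
```

```text
[ 5.75016e+02 -7.76850e+01  1.54000e-01 -1.28680e+02] yaw deg 8.822200862815542
[[0.1, 1.3], [-1.3, -0.5], [0.5, -0.4], [-0.8, -0.1], [-0.3, -0.8], [-2.2, 1.4], [-0.4, 0.7], [-1.6, -0.7], [0.5, 0.3], [-0.9, 1.4], [-1.8, 0.0], [-0.3, 0.1], [0.1, -0.0], [-0.3, 0.8], [-2.0, 1.2], [-2.1, -0.6], [-0.2, -1.3], [0.9, -0.4]]
hub [575.01645509 -77.68498683 180.        ]
```

```bash
cat >> h.py <<'E'
def toolpose(phi,r,n,P,lean=0):
    """finger at angle phi, tool z=-axle, x radially inward, y anticlockwise; lean about x, deg"""
    o=wheelpt(0,0,0,P); rad=wheelpt(1,phi,0,P)-o; nn=wheelpt(0,0,1,P)-o
    z=-nn; x=-rad; R=Rt.from_matrix(np.c_[x,np.cross(z,x),z])*Rt.from_rotvec([np.radians(lean),0,0])
    return wheelpt(r,phi,n,P),R
def now():
    s=ctrl.sense(); q=s["ee_rot"]; return np.array(s["eef_pos"]),Rt.from_quat(np.r_[q[1:],q[0]]),s
def delta(a,b):
    return np.round(a[1].inv().apply(b[0]-a[0]),1).tolist(),np.round((a[1].inv()*b[1]).as_rotvec(degrees=True),1).tolist()
E
python3 - <<'E'
from h import *
P=(575,-77.7,.154); a=now()
g=toolpose(-25,68,110,P); print(g[0])
print(delta(a,(np.array([132,508,430]),a[1])), delta(a,(g[0]+[0,0,30],a[1])), delta(a,g))
E
```

```text
[593.80988506 -45.69794108 303.87920104]
([-0.1, 0.2, -198.7], [0.0, 0.0, 0.0]) ([-420.2, 586.2, -102.6], [0.0, 0.0, 0.0]) ([-420.2, 586.3, -72.6], [15.8, -41.5, 87.5])
```

>>> play_rows(
  motion=[
    [[0,0,-30],[0,0,0]],
    [[0,0,-30],[0,0,0]],
    [[0,0,-30],[0,0,0]],
    [[-17.5,24.5,-1],[0,0,0]],
    [[-17.5,24.5,-1],[0,0,0]],
    [[-17.5,24.5,-1],[0,0,0]],
    [[-17.5,24.5,-1],[0,0,0]],
    [[-17.5,24.5,-1],[0,0,0]],
    [[-17.5,24.5,-1],[0,0,0]],
    [[-17.5,24.5,-1],[0,0,0]],
    [[-17.5,24.5,-1],[0,0,0]],
    [[-17.5,24.5,-1],[0,0,0]],
    [[-17.5,24.5,-1],[0,0,0]],
    [[-17.5,24.5,-1],[0,0,0]],
    [[-17.5,24.5,-1],[0,0,0]],
    [[-17.5,24.5,-1],[0,0,0]],
    [[-17.5,24.5,-1],[0,0,0]],
    [[-17.5,24.5,-1],[0,0,0]],
    [[-17.5,24.5,-1],[0,0,0]],
    [[-17.5,24.5,-1],[0,0,0]],
  ],
  fingers=0,
)

```text
time_s: 2.97
eef_pos: [461.0, 114.3, 338.5]
ee_rot: [0.0, 0.791, 0.612, 0.0]
force: [-0.1, 0.7, -0.6]
grip_width: -0.001
```

>>> play_rows(
  motion=[
    [[-17.5,24.5,-1],[0,0,0]],
    [[-17.5,24.5,-1],[0,0,0]],
    [[-17.5,24.5,-1],[0,0,0]],
    [[-17.5,24.5,-1],[0,0,0]],
    [[-17.5,24.5,-1],[0,0,0]],
    [[-17.5,24.5,-1],[0,0,0]],
    [[-17.5,24.5,-1],[0,0,0]],
    [[0,0,0],[0,0,0]],
  ],
)

```text
time_s: 3.63
eef_pos: [597.4, -50.0, 343.5]
ee_rot: [-0.0, 0.792, 0.61, -0.001]
force: [-0.2, 0.1, -1.2]
grip_width: -0.004
```

>>> play_rows(
  motion=[
    [[0,0,0],[1,-2.6,5.5]],
    [[0,0,0],[1,-2.6,5.5]],
    [[0,0,0],[1,-2.6,5.5]],
    [[0,0,0],[1,-2.6,5.5]],
    [[0,0,0],[1,-2.6,5.5]],
    [[0,0,0],[1,-2.6,5.5]],
    [[0,0,0],[1,-2.6,5.5]],
    [[0,0,0],[1,-2.6,5.5]],
    [[0,0,0],[1,-2.6,5.5]],
    [[0,0,0],[1,-2.6,5.5]],
    [[0,0,0],[1,-2.6,5.5]],
    [[0,0,0],[1,-2.6,5.5]],
    [[0,0,0],[1,-2.6,5.5]],
    [[0,0,0],[1,-2.6,5.5]],
    [[0,0,0],[1,-2.6,5.5]],
    [[0,0,0],[1,-2.6,5.5]],
    [[0,0,0],[0,0,0]],
    [[0,0,0],[0,0,0]],
  ],
)

```text
time_s: 5.13
eef_pos: [595.8, -46.1, 344.5]
ee_rot: [0.098, 0.93, -0.135, -0.328]
force: [-0.3, 0.1, 0.5]
grip_width: -0.004
```

```bash
python3 - <<'E'
from h import *
P=(575,-77.7,.154); a=now(); print(a[0],np.round(a[2]["joints"],2),a[2]["time_s"],a[2]["grip_width"])
print(delta(a,toolpose(-25,68,110,P)))
im=ctrl.capture("wrist"); cv2.imwrite("pics/w1.png",im[:,:,::-1])
cal=ctrl.get_calibration("wrist"); q=a[2]["ee_rot"]
im=im[:,:,::-1].copy()
for p in [(157,60,24),(157,-60,24),(157,180,24),(0,0,27),(87,-128.7,0)]+[(94,-128.7+36+72*k,0) for k in range(5)]:
    u=proj(cal,wheelpt(*p,P),(a[0],q)); print(p,np.round(u)); 
E
```

```text
[595.84916565 -46.14053744 344.45823886] [-0.18  0.96  0.29 -0.37  2.53 -0.13] 5.1333 -0.003892592476179006
([22.0, -11.0, 32.3], [-0.2, 0.2, -0.2])
(157, 60, 24) [386. 335.]
(157, -60, 24) [264.  80.]
(157, 180, 24) [590. 109.]
(0, 0, 27) [414. 188.]
(87, -128.7, 0) [435.  89.]
(94, -92.69999999999999, 0) [372.  86.]
(94, -20.69999999999999, 0) [308. 190.]
(94, 51.30000000000001, 0) [377. 267.]
(94, 123.30000000000001, 0) [479. 230.]
(94, 195.3, 0) [488. 117.]
```

View pics/w1.png

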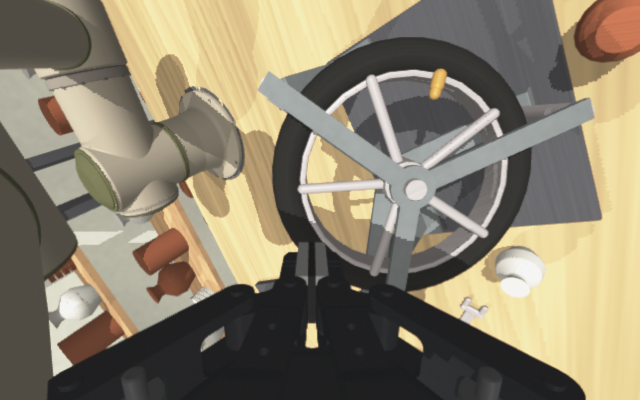

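The wrist picture shows the hub at (415,189), guard tips at (264,80) and (592,108), the valve at (438,83), and spoke ends at (372,80), (302,188), (375,272), (484,233) and (494,114). All are within a few px of prediction, so I refine the fit.

```bash
python3 - <<'E'
from h import *
a=now(); cal=ctrl.get_calibration("wrist"); q=a[2]["ee_rot"]
fx=[((415,189),0,0,27),((264,80),157,-60,24),((592,108),157,180,24)]
mv=[((438,83),87,0),((372,80),96,36),((302,188),96,108),((375,272),96,180),((484,233),96,252),((494,114),96,324)]
def res(p):
    P=p[:3]
    return np.concatenate([proj(cal,wheelpt(r,d,n,P),(a[0],q))-uv for uv,r,d,n in fx]+[proj(cal,wheelpt(r,d+p[3],0,P),(a[0],q))-uv for uv,r,d in mv]+[(np.array(P)-[575,-77.7,.154])/[4,4,.03]])
f=least_squares(res,[575,-77.7,.154,-128.7],x_scale=[10,10,.1,5],loss='soft_l1')
print(np.round(f.x,3),np.round(res(f.x),1).tolist())
P=f.x[:3]
for lean in (0,10,-10): print(lean,delta(a,toolpose(-37,70,45,P,lean)),delta(a,toolpose(-37,70,-12,P,lean)))
E
```

```text
[ 5.76151e+02 -7.69770e+01  1.61000e-01 -1.29594e+02] [0.3, -1.7, 0.8, -0.4, -0.2, -1.0, -0.3, 5.3, 2.2, 2.8, 5.2, -0.1, 1.4, -3.8, -2.1, -2.3, -1.7, 1.0, 0.3, 0.2, 0.2]
0 ([22.8, -26.0, 97.2], [-0.4, 0.3, 11.5]) ([23.0, -25.6, 154.2], [-0.4, 0.3, 11.5])
10 ([22.8, -26.0, 97.2], [9.5, 1.3, 11.4]) ([23.0, -25.6, 154.2], [9.5, 1.3, 11.4])
-10 ([22.8, -26.0, 97.2], [-10.4, -0.7, 11.5]) ([23.0, -25.6, 154.2], [-10.4, -0.7, 11.5])
```

```bash
cat >> h.py <<'E'
P=(576.2,-77,.161)
def back(g,d): return g[0]-d*g[1].as_matrix()[:,2],g[1]
def plan(poses):
    for a,b in zip(poses,poses[1:]): print(list(delta(a,b)),end=",\n")
E
python3 - <<'E'
from h import *
a=now(); g=toolpose(-41,70,-12,P,12)
print(delta(a,back(g,75)))
ph=np.linspace(0,1,21)
plan([toolpose(-41+82*t,70,-12,P,12-22*t) for t in ph])
E
```

```text
([19.7, -15.9, 80.8], [11.5, 1.9, 15.4])
[[0.2, 4.9, -1.0], [-1.1, -0.8, -4.0]],
[[0.2, 4.9, -0.9], [-1.1, -0.7, -4.0]],
[[0.2, 4.9, -0.9], [-1.1, -0.7, -4.0]],
[[0.2, 4.9, -0.8], [-1.1, -0.6, -4.1]],
[[0.2, 5.0, -0.7], [-1.1, -0.5, -4.1]],
[[0.2, 5.0, -0.6], [-1.1, -0.4, -4.1]],
[[0.2, 5.0, -0.5], [-1.1, -0.3, -4.1]],
[[0.2, 5.0, -0.4], [-1.1, -0.3, -4.1]],
[[0.2, 5.0, -0.3], [-1.1, -0.2, -4.1]],
[[0.2, 5.0, -0.2], [-1.1, -0.1, -4.1]],
[[0.2, 5.0, -0.1], [-1.1, -0.0, -4.1]],
[[0.2, 5.0, 0.0], [-1.1, 0.0, -4.1]],
[[0.2, 5.0, 0.1], [-1.1, 0.1, -4.1]],
[[0.2, 5.0, 0.2], [-1.1, 0.2, -4.1]],
[[0.2, 5.0, 0.3], [-1.1, 0.3, -4.1]],
[[0.2, 5.0, 0.4], [-1.1, 0.4, -4.1]],
[[0.2, 5.0, 0.5], [-1.1, 0.4, -4.1]],
[[0.2, 5.0, 0.6], [-1.1, 0.5, -4.1]],
[[0.2, 5.0, 0.7], [-1.1, 0.6, -4.1]],
[[0.2, 4.9, 0.8], [-1.1, 0.7, -4.0]],
```

>>> play_rows(
  motion=[
    [[3,-3,13],[2.9,0.5,3.85]],
    [[3,-3,13],[2.9,0.5,3.85]],
    [[3,-3,13],[2.9,0.5,3.85]],
    [[3,-3,13],[2.9,0.5,3.85]],
    [[0,0,0],[0,0,0]],
    [[0,0,0],[0,0,0]],
  ],
)

```text
time_s: 5.68
eef_pos: [575.9, -41.4, 295.7]
ee_rot: [0.05, 0.914, -0.288, -0.28]
force: [0.8, -0.9, -0.5]
grip_width: 0.001
```

```bash
python3 - <<'E'
from h import *
a=now(); g=toolpose(-41,70,-12,P,12); print(delta(a,back(g,75)), np.round(a[2]["joints"],2))
E
```

```text
([5.9, 2.6, 30.9], [-0.0, -0.1, 0.0]) [-0.25  0.78  0.71 -0.08  2.23  0.33]
```

Align, then insert partway, watching the force.

>>> play_rows(
  motion=[
    [[3,1.3,15],[0,0,0]],
    [[2.9,1.3,16],[0,0,0]],
    [[0,0,15],[0,0,0]],
    [[0,0,0],[0,0,0]],
    [[0,0,0],[0,0,0]],
  ],
)

```text
time_s: 6.1
eef_pos: [554.7, -43.4, 254.6]
ee_rot: [0.05, 0.914, -0.289, -0.28]
force: [0.5, -1.2, -0.1]
grip_width: 0.002
```

```bash
python3 - <<'E'
from h import *
a=now(); g=toolpose(-41,70,-12,P,12); print(delta(a,g))
im=ctrl.capture("wrist"); cv2.imwrite("pics/w2.png",im[:,:,::-1])
E
```

```text
([-0.8, 0.8, 60.1], [-0.0, -0.1, -0.0])
```

View pics/w2.png

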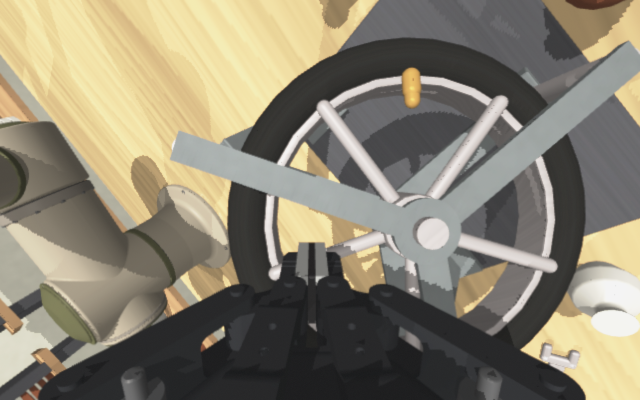

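The finger (313,245) is over the gap between the -60° guard arm and the spoke (272,272)-(385,238), as planned. I continue the insertion.

>>> play_rows(
  motion=[
    [[-0.3,0.3,9],[0,0,0]],
    [[-0.3,0.3,9],[0,0,0]],
    [[-0.2,0.2,9],[0,0,0]],
    [[0,0,8],[0,0,0]],
    [[0,0,0],[0,0,0]],
  ],
)

```text
time_s: 6.57
eef_pos: [534.6, -41.2, 225.0]
ee_rot: [0.05, 0.914, -0.289, -0.281]
force: [0.1, 0.2, 0.0]
grip_width: 0.0
```

>>> play_rows(
  motion=[
    [[0,0,6],[0,0,0]],
    [[0,0,6],[0,0,0]],
    [[0,0,6],[0,0,0]],
    [[0,0,6],[0,0,0]],
    [[0,0,0],[0,0,0]],
    [[0,0,0],[0,0,0]],
  ],
)

```text
time_s: 7.07
eef_pos: [521.2, -39.6, 204.7]
ee_rot: [0.05, 0.914, -0.29, -0.281]
force: [-0.3, -0.7, 0.9]
grip_width: -0.005
```

```bash
python3 - <<'E'
from h import *
a=now(); g=toolpose(-41,70,-12,P,12); print(delta(a,g))
E
```

```text
([-0.1, -0.2, -0.1], [-0.1, -0.0, -0.2])
```

>>> play_rows(
  motion=[
    [[0.2,4.9,-1.0],[-1.1,-0.8,-4.0]],
    [[0.2,4.9,-0.9],[-1.1,-0.7,-4.0]],
    [[0.2,4.9,-0.9],[-1.1,-0.7,-4.0]],
    [[0.2,4.9,-0.8],[-1.1,-0.6,-4.1]],
    [[0.2,5.0,-0.7],[-1.1,-0.5,-4.1]],
    [[0.2,5.0,-0.6],[-1.1,-0.4,-4.1]],
    [[0.2,5.0,-0.5],[-1.1,-0.3,-4.1]],
    [[0.2,5.0,-0.4],[-1.1,-0.3,-4.1]],
    [[0.2,5.0,-0.3],[-1.1,-0.2,-4.1]],
    [[0.2,5.0,-0.2],[-1.1,-0.1,-4.1]],
  ],
)

```text
time_s: 7.9
eef_pos: [515.8, -87.0, 216.0]
ee_rot: [0.019, 0.937, 0.073, -0.341]
force: [-1.7, 1.0, -0.1]
grip_width: 0.0
```

```bash
python3 - <<'E'
from h import *
a=now(); print(delta(a,toolpose(0,70,-12,P,1)))
im=ctrl.capture("wrist"); cv2.imwrite("pics/w3.png",im[:,:,::-1])
E
```

```text
([0.0, -0.2, 0.2], [-0.1, -0.0, 0.1])
```

View pics/w3.png

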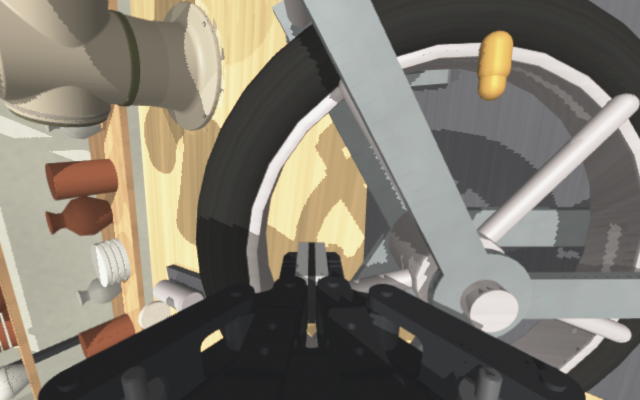

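The wheel turned with the finger: the valve is at (495,65) and the pushed spoke shows near (385,278). I continue the push.

>>> play_rows(
  motion=[
    [[0.2,5.0,-0.1],[-1.1,0,-4.1]],
    [[0.2,5.0,0.0],[-1.1,0,-4.1]],
    [[0.2,5.0,0.1],[-1.1,0.1,-4.1]],
    [[0.2,5.0,0.2],[-1.1,0.2,-4.1]],
    [[0.2,5.0,0.3],[-1.1,0.3,-4.1]],
    [[0.2,5.0,0.4],[-1.1,0.4,-4.1]],
    [[0.2,5.0,0.5],[-1.1,0.4,-4.1]],
    [[0.2,5.0,0.6],[-1.1,0.5,-4.1]],
    [[0.2,5.0,0.7],[-1.1,0.6,-4.1]],
    [[0.2,4.9,0.8],[-1.1,0.7,-4.0]],
    [[0,0,0],[0,0,0]],
    [[0,0,0],[0,0,0]],
  ],
)

```text
time_s: 8.95
eef_pos: [536.3, -130.3, 205.0]
ee_rot: [-0.019, 0.857, 0.424, -0.292]
force: [-0.3, 0.1, -0.4]
grip_width: 0.001
```

```bash
python3 - <<'E'
from h import *
a=now(); g=toolpose(41,70,-12,P,-10);print(delta(a,g))
E
```

```text
([0.2, -0.3, 0.3], [-0.0, -0.1, -0.3])
```

>>> play_rows(
  motion=[
    [[0,-2,0],[0,0,0]],
    [[0,0,-10],[0,0,0]],
    [[0,0,-10],[0,0,0]],
    [[0,0,-15],[0,0,0]],
    [[0,0,-20],[0,0,0]],
    [[0,0,-20],[0,0,0]],
    [[0,0,-20],[0,0,0]],
    [[0,0,-20],[0,0,0]],
    [[0,0,0],[0,0,0]],
    [[0,0,0],[0,0,0]],
  ],
)

```text
time_s: 9.78
eef_pos: [594.4, -104.0, 300.1]
ee_rot: [-0.019, 0.857, 0.425, -0.292]
force: [0.8, 0.0, -0.4]
grip_width: -0.0
```

```bash
python3 - <<'E'
from h import *
a=now(); im=ctrl.capture("wrist"); cv2.imwrite("pics/w4.png",im[:,:,::-1])
cal=ctrl.get_calibration("wrist"); q=a[2]["ee_rot"]
print([ (d["p"],np.array(d["position"])*[640,400]) for d in ctrl.spot_in("wrist","valve")])
v=-56
for nm,r,d,n in [("hub",0,0,27),("v",87,v,0)]+[(f"s{k}",94,v+k,0) for k in (36,108,180,252,324)]: print(nm,np.round(proj(cal,wheelpt(r,d,n,P),(a[0],q))))
g=toolpose(-41,70,-12,P,12); print(a[0],delta(a,back(g,75)),np.round(a[2]["joints"],2))
E
```

```text
[(0.73, array([389.376, 164.92 ]))]
hub [401. 224.]
v [420. 103.]
s36 [343. 109.]
s108 [286. 226.]
s180 [370. 291.]
s252 [480. 246.]
s324 [487. 127.]
[ 594.44103219 -103.99382102  300.08938714] ([44.4, -52.0, 30.9], [18.1, 1.3, 82.3]) [-0.23  0.81  0.64 -0.4   2.15 -1.29]
```

View pics/w4.png

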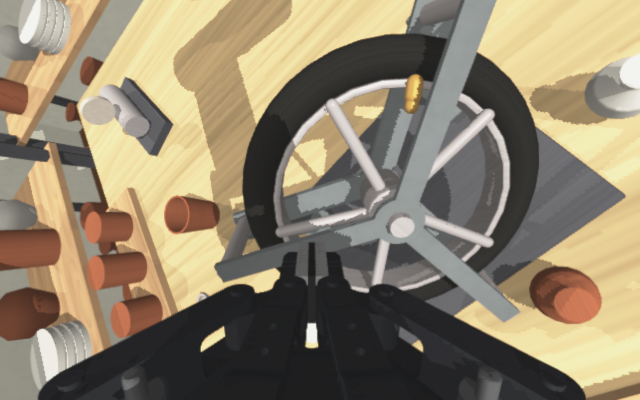

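The valve is at (414,93), with spoke ends at (331,104), (279,233), (488,240) and (489,114). I fit the wheel angle from these.

```bash
cat >> h.py <<'E'
def fitv(a,pts,v0):
    cal=ctrl.get_calibration("wrist"); q=a[2]["ee_rot"]
    f=least_squares(lambda p:np.concatenate([proj(cal,wheelpt(p[3] if k else 87,p[0]+k,0,(P[0]+p[1],P[1]+p[2],P[2])),(a[0],q))-uv for uv,k in pts]),[v0,0,0,96],loss='soft_l1')
    return np.round(f.x,1),np.round(f.fun,1)
E
python3 - <<'E'
from h import *
a=now(); print(fitv(a,[((414,93),0),((331,104),36),((279,233),108),((488,240),252),((489,114),324)],-56))
E
```

```text
(array([-52.5,  -2.6,   0.2,  99.9]), array([-1.6,  6.6,  0.6, -0.4,  1.1, -1.5,  0.6,  1.7, -0.5, -0.7]))
```

>>> play_rows(
  motion=[
    [[0,0,0],[1.3,0.1,6.1]],
    [[0,0,0],[1.3,0.1,6.1]],
    [[0,0,0],[1.3,0.1,6.1]],
    [[0,0,0],[1.3,0.1,6.1]],
    [[0,0,0],[1.3,0.1,6.1]],
    [[0,0,0],[1.3,0.1,6.1]],
    [[0,0,0],[1.3,0.1,6.1]],
    [[0,0,0],[1.3,0.1,6.1]],
    [[0,0,0],[1.3,0.1,6.1]],
    [[0,0,0],[1.3,0.1,6.1]],
    [[0,0,0],[1.3,0.1,6.1]],
    [[0,0,0],[1.3,0.1,6.1]],
    [[0,0,0],[1.3,0.1,6.1]],
    [[0,0,0],[0,0,0]],
    [[0,0,0],[0,0,0]],
  ],
)

```text
time_s: 11.13
eef_pos: [593.8, -104.5, 300.1]
ee_rot: [0.051, 0.922, -0.26, -0.284]
force: [0.2, -0.8, -0.0]
grip_width: 0.002
```

```bash
python3 - <<'E'
from h import *
a=now(); g=toolpose(-38,70,-12,P,10); print(delta(a,back(g,75)), np.round(a[2]["joints"],2))
plan([toolpose(-38+56*t,70,-12,P,10-10*t) for t in np.linspace(0,1,16)])
E
```

```text
([-35.9, -44.0, 47.2], [-0.9, -0.7, 0.2]) [-0.32  0.87  0.53 -0.16  2.31  0.16]
[[0.1, 4.5, -0.8], [-0.7, -0.6, -3.7]],
[[0.1, 4.5, -0.7], [-0.7, -0.6, -3.7]],
[[0.1, 4.5, -0.7], [-0.7, -0.5, -3.7]],
[[0.1, 4.5, -0.6], [-0.7, -0.5, -3.7]],
[[0.1, 4.5, -0.6], [-0.7, -0.5, -3.7]],
[[0.1, 4.5, -0.5], [-0.7, -0.4, -3.7]],
[[0.1, 4.5, -0.5], [-0.7, -0.4, -3.7]],
[[0.1, 4.5, -0.4], [-0.7, -0.3, -3.7]],
[[0.1, 4.5, -0.4], [-0.7, -0.3, -3.7]],
[[0.1, 4.5, -0.3], [-0.7, -0.2, -3.7]],
[[0.1, 4.6, -0.3], [-0.7, -0.2, -3.7]],
[[0.1, 4.6, -0.2], [-0.7, -0.2, -3.7]],
[[0.1, 4.6, -0.2], [-0.7, -0.1, -3.7]],
[[0.1, 4.6, -0.1], [-0.7, -0.1, -3.7]],
[[0.1, 4.6, -0.1], [-0.7, -0.0, -3.7]],
```

>>> play_rows(
  motion=[
    [[-9,-11,5],[-0.3,-0.2,0]],
    [[-9,-11,10],[-0.3,-0.2,0]],
    [[-9,-11,16],[-0.3,-0.2,0]],
    [[-9,-11,16],[0,0,0]],
    [[0,0,0],[0,0,0]],
    [[0,0,0],[0,0,0]],
  ],
)

```text
time_s: 11.63
eef_pos: [562.1, -45.3, 268.6]
ee_rot: [0.057, 0.92, -0.257, -0.291]
force: [0.1, 0.0, 0.7]
grip_width: 0.004
```

```bash
python3 - <<'E'
from h import *
a=now(); g=toolpose(-38,70,-12,P,10); print(delta(a,g))
im=ctrl.capture("wrist"); cv2.imwrite("pics/w5.png",im[:,:,::-1])
E
```

```text
([0.6, 0.3, 75.3], [0.0, -0.2, 0.3])
```

View pics/w5.png

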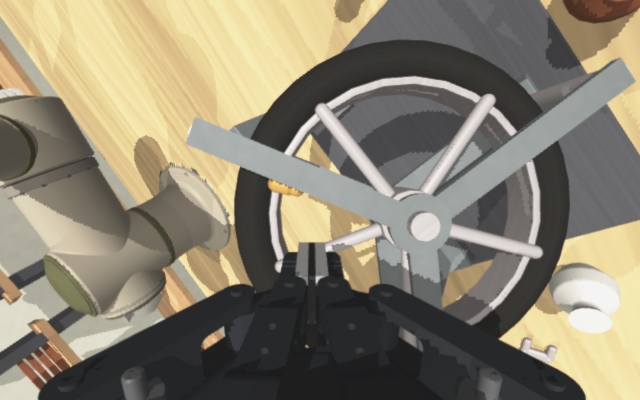

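The valve (283,187) is partly behind the guard arm, and spoke ends are at (320,107), (279,268), (490,100) and (537,252).

```bash
python3 - <<'E'
from h import *
a=now(); print(fitv(a,[((320,107),324),((279,268),36),((490,100),252),((537,252),180)],-54))
E
```

```text
(array([-52.7,  -1.2,  -1.8, 101.5]), array([ 0.4,  1. , -0.2, -0.7, -0.6, -1.2,  0.4,  0.9]))
```

>>> play_rows(
  motion=[
    [[0.2,0.1,12],[0,0,0]],
    [[0.2,0.1,12],[0,0,0]],
    [[0.2,0.1,12],[0,0,0]],
    [[0,0,9],[0,0,0]],
    [[0,0,8],[0,0,0]],
    [[0,0,0],[0,0,0]],
  ],
)

```text
time_s: 12.18
eef_pos: [532.9, -44.7, 224.1]
ee_rot: [0.057, 0.919, -0.259, -0.29]
force: [-0.5, 0.2, -0.5]
grip_width: 0.003
```

>>> play_rows(
  motion=[
    [[0,0,6],[0,0,0]],
    [[0,0,6],[0,0,0]],
    [[0,0,5],[0,0,0]],
    [[0,0,5],[0,0,0]],
    [[0,0,0],[0,0,0]],
  ],
)

```text
time_s: 12.6
eef_pos: [520.1, -42.9, 205.8]
ee_rot: [0.057, 0.919, -0.259, -0.291]
force: [-0.8, -0.3, -0.2]
grip_width: 0.002
```

>>> play_rows(
  motion=[
    [[0.1,4.5,-0.8],[-0.7,-0.6,-3.7]],
    [[0.1,4.5,-0.7],[-0.7,-0.6,-3.7]],
    [[0.1,4.5,-0.7],[-0.7,-0.5,-3.7]],
    [[0.1,4.5,-0.6],[-0.7,-0.5,-3.7]],
    [[0.1,4.5,-0.6],[-0.7,-0.5,-3.7]],
    [[0.1,4.5,-0.5],[-0.7,-0.4,-3.7]],
    [[0.1,4.5,-0.5],[-0.7,-0.4,-3.7]],
    [[0.1,4.5,-0.4],[-0.7,-0.3,-3.7]],
    [[0.1,4.5,-0.4],[-0.7,-0.3,-3.7]],
    [[0.1,4.5,-0.3],[-0.7,-0.2,-3.7]],
    [[0.1,4.6,-0.3],[-0.7,-0.2,-3.7]],
    [[0.1,4.6,-0.2],[-0.7,-0.2,-3.7]],
    [[0.1,4.6,-0.2],[-0.7,-0.1,-3.7]],
    [[0.1,4.6,-0.1],[-0.7,-0.1,-3.7]],
    [[0.1,2.3,0],[-0.4,0,-1.9]],
    [[0.1,1.2,0],[-0.3,0,-0.9]],
    [[0,0,0],[0,0,0]],
    [[0,0,0],[0,0,0]],
  ],
)

```text
time_s: 14.1
eef_pos: [521.9, -107.0, 214.6]
ee_rot: [-0.018, 0.915, 0.214, -0.341]
force: [-0.6, 1.0, -0.8]
grip_width: 0.001
```

```bash
python3 - <<'E'
from h import *
a=now(); print(delta(a,toolpose(20,70,-12,P,0)))
im=ctrl.capture("wrist"); cv2.imwrite("pics/w6.png",im[:,:,::-1])
b=ctrl.capture("top")[130:270,260:460,::-1]; cv2.imwrite("pics/t6.png",cv2.resize(b,None,fx=4,fy=4,interpolation=cv2.INTER_CUBIC))
E
```

```text
([0.3, 3.2, 0.9], [0.6, 0.1, -3.1])
```

View pics/w6.png

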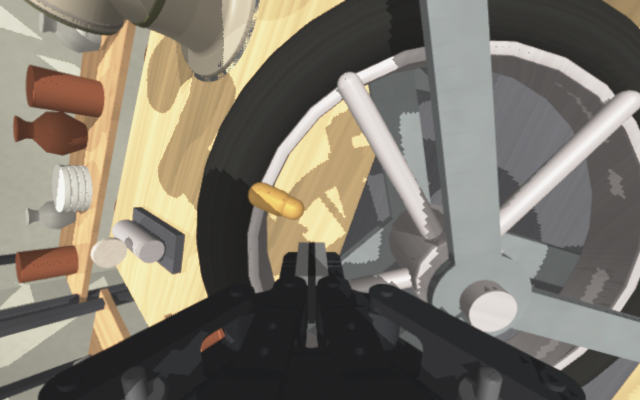

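The valve stem runs (255,192)-(302,210), with spokes ending at (348,80) and (632,103). The finger is still behind its spoke.

```bash
python3 - <<'E'
from h import *
a=now(); cal=ctrl.get_calibration("wrist"); q=a[2]["ee_rot"]
for v in (-6,-4,-2,0): print(v,[np.round(proj(cal,wheelpt(r,v+d,0,P),(a[0],q))).tolist() for r,d in [(78,0),(98,0),(96,324),(40,324),(96,252),(40,252)]],np.round(proj(cal,wheelpt(0,0,27,P),(a[0],q))))
E
```

```text
-6 [[308.0, 209.0], [267.0, 193.0], [362.0, 88.0], [420.0, 201.0], [629.0, 113.0], [521.0, 209.0]] [486. 302.]
-4 [[306.0, 215.0], [264.0, 200.0], [355.0, 93.0], [418.0, 203.0], [624.0, 108.0], [520.0, 208.0]] [486. 302.]
-2 [[304.0, 220.0], [262.0, 206.0], [348.0, 98.0], [415.0, 204.0], [619.0, 103.0], [517.0, 206.0]] [486. 302.]
0 [[302.0, 225.0], [260.0, 213.0], [341.0, 103.0], [412.0, 206.0], [614.0, 98.0], [515.0, 204.0]] [486. 302.]
```

>>> play_rows(
  motion=[
    [[0,1.2,0.3],[0.2,0,-1]],
    [[0.1,1.2,0.3],[0.2,0,-1]],
    [[0.1,1.2,0.3],[0.2,0,-1]],
    [[0,0.6,0],[0,0,-0.5]],
    [[0,0,0],[0,0,0]],
    [[0,0,0],[0,0,0]],
  ],
)

```text
time_s: 14.7
eef_pos: [523.1, -111.0, 212.7]
ee_rot: [-0.033, 0.908, 0.241, -0.341]
force: [0.2, 0.3, 0.8]
grip_width: 0.0
```

>>> play_rows(
  motion=[
    [[0,-2,0],[0,0,0]],
    [[0,-2,-5],[0,0,0]],
    [[0,0,-10],[0,0,0]],
    [[0,0,-15],[0,0,0]],
    [[0,0,-20],[0,0,0]],
    [[0,0,-20],[0,0,0]],
    [[0,0,-20],[0,0,0]],
    [[0,0,-20],[0,0,0]],
    [[0,0,-20],[0,0,0]],
    [[0,0,0],[0,0,0]],
    [[0,0,0],[0,0,0]],
    [[0,0,0],[0,0,0]],
  ],
)

```text
time_s: 15.7
eef_pos: [603.5, -93.9, 311.9]
ee_rot: [-0.034, 0.908, 0.241, -0.342]
force: [-0.5, 0.1, 0.1]
grip_width: 0.003
```

```bash
python3 - <<'E'
from h import *
a=now(); im=ctrl.capture("wrist"); cv2.imwrite("pics/w7.png",cv2.resize(im[40:360,160:600,::-1],None,fx=1.8,fy=1.8,interpolation=cv2.INTER_CUBIC))
for n in ("valve","hub","guard"): print(n,[ (d["p"],np.array(d["position"])*[640,400]) for d in ctrl.spot_in("wrist",n)])
E
```

```text
valve [(0.92, array([414.912, 161.48 ]))]
hub [(0.62, array([413.376, 164.52 ]))]
guard [(0.72, array([425.088, 173.08 ])), (0.26, array([416.384, 165.6  ]))]
```

View pics/w7.png

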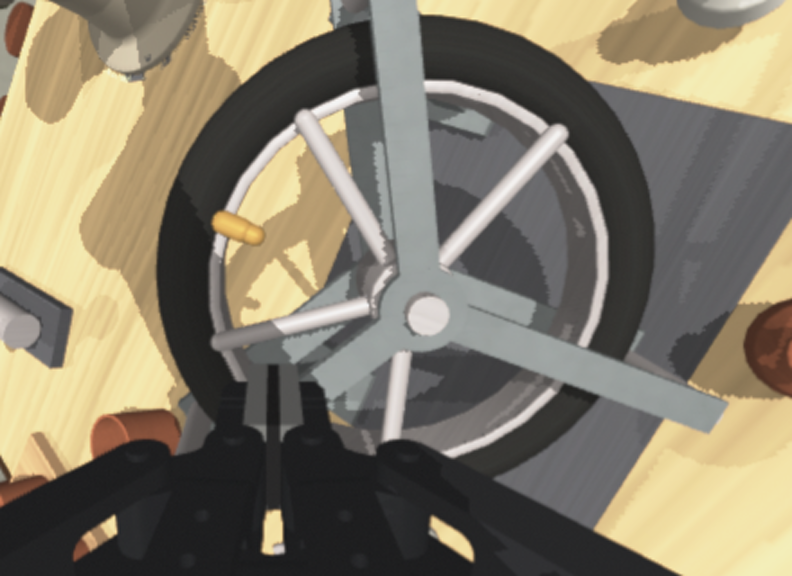

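The crop shows the valve at about (238,228), near twelve o'clock. Spoke centre lines are (302,118)-(383,255), (562,132)-(445,262), (218,342)-(370,308) and (403,360)-(390,435), with the guard cap at (428,315) and the six o'clock tip at (719,417).

```bash
cat > ang.py <<'E'
from h import *
def ray(cal,uv,a):
    s=(np.array(uv)-cal["K"][:2,2])/np.array([cal["K"][0,0],cal["K"][1,1]]); s0=s.copy()
    for _ in range(5): s=s0/(1+cal["k1"]*(s@s))
    T=cal["tool_from_camera"]; d=a[1].apply(T[:3,:3]@np.r_[s,1]); o=a[0]+a[1].apply(T[:3,3]); return o,d
def polar(cal,uv,a,n,P):
    o,d=ray(cal,uv,a); c=wheelpt(0,0,n,P); nn=wheelpt(0,0,1,P)-wheelpt(0,0,0,P)
    X=o+d*((c-o)@nn)/(d@nn)-c; u=wheelpt(1,0,0,P)-wheelpt(0,0,0,P); l=wheelpt(1,90,0,P)-wheelpt(0,0,0,P)
    return np.array([X@u,X@l])
def fit(crop,sp,val,guard,a):
    cal=ctrl.get_calibration("wrist")
    def res(p):
        Q=(P[0]+p[0],P[1]+p[1],P[2]+p[2]); r=[]
        for uv,k in sp:
            w=polar(cal,crop(uv),a,0,Q); t=np.radians(p[3]+k); r.append(w@[-np.sin(t),np.cos(t)])
        for uv in val:
            w=polar(cal,crop(uv),a,0,Q); t=np.radians(p[3]); r.append(w@[-np.sin(t),np.cos(t)])
        for uv,R,d in guard:
            w=polar(cal,crop(uv),a,24 if R else 27,Q); t=np.radians(d); e=w-R*np.array([np.cos(t),np.sin(t)])
            r+=list(e if not R else [e@[-np.sin(t),np.cos(t)]])
        return np.r_[r,p[0]/3,p[1]/3,p[2]/.02]
    f=least_squares(res,[0,0,0,-2.]); print(np.round(f.x,3),np.round(f.fun,1))
    for uv in val: w=polar(cal,crop(uv),a,0,P); print("valve raw deg",np.degrees(np.arctan2(w[1],w[0])),np.hypot(*w))
if __name__=="__main__":
    fit(lambda p:(160+p[0]/1.8,40+p[1]/1.8),[((302,118),324),((383,255),324),((562,132),252),((445,262),252),((218,342),36),((370,308),36),((403,360),108),((390,435),108)],[(257,235),(225,221)],[((428,315),0,0),((719,417),157,180),((395,10),157,-60)],now())
E
python3 ang.py
```

```text
[-0.307 -1.291  0.004 -1.391] [ 1.6  1.4  0.9 -0.7 -0.7  0.8  0.6 -0.8 -0.6 -1.3 -1.5  0.4  0.5 -0.6
 -0.1 -0.4  0.2]
valve raw deg -0.8376837388152604 83.65833023199691
valve raw deg -1.2771463082955732 100.5020867943513
```

>>> play_rows(
  motion=[
    [[0,0,-10],[0,0,4]],
    [[0,0,-10],[0,0,5]],
    [[0,0,-10],[0,0,5]],
    [[0,0,-5],[0,0,5]],
    [[0,0,0],[0,0,5]],
    [[0,0,0],[0,0,5]],
    [[0,0,0],[0,0,0]],
    [[0,0,0],[0,0,0]],
    [[0,0,0],[0,0,0]],
  ],
)

```text
time_s: 16.65
eef_pos: [607.8, -88.8, 332.2]
ee_rot: [0.054, 0.94, 0.007, -0.336]
force: [-0.1, -0.2, -0.2]
grip_width: 0.0
```

```bash
python3 - <<'E'
from h import *
a=now(); im=ctrl.capture("wrist"); cv2.imwrite("pics/w8.png",cv2.resize(im[20:320,200:600,::-1],None,fx=2,fy=2,interpolation=cv2.INTER_CUBIC))
E
```

```text
(no output)
```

View pics/w8.png

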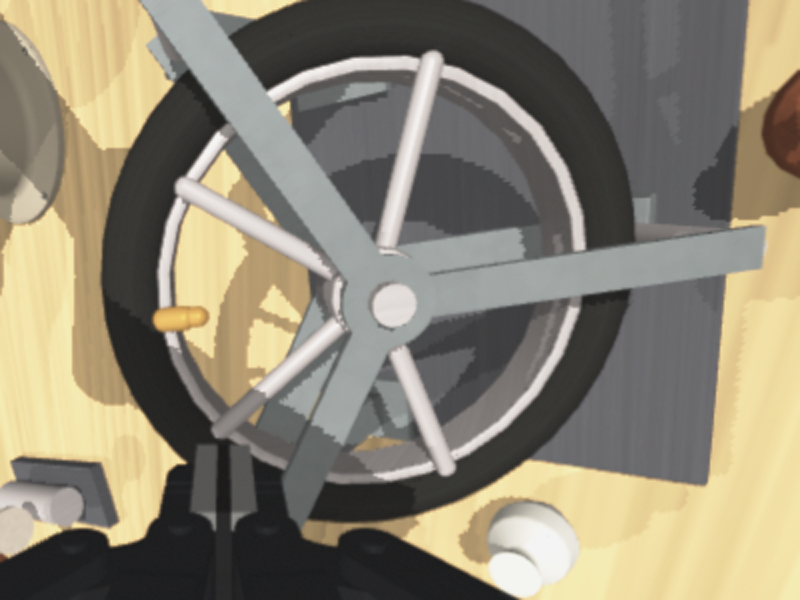

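The view is clear of the gripper: valve (162,320)-(200,316), spokes (183,190)-(330,268), (432,62)-(388,240), (222,432)-(335,330) and (446,468)-(397,352), cap (394,305), and arm tip (764,246).

```bash
python3 - <<'E'
from ang import *
fit(lambda p:(200+p[0]/2,20+p[1]/2),[((183,190),324),((330,268),324),((432,62),252),((388,240),252),((222,432),36),((335,330),36),((446,468),108),((397,352),108)],[(200,316),(165,320)],[((394,305),0,0),((764,246),157,180)],now())
a=now();print(delta(a,back(toolpose(16,70,-12,P,0),75)))
E
```

```text
[-0.554 -1.297  0.005 -0.955] [ 1.  -0.4  0.5  0.2  0.6  0.2 -0.3 -0.8 -0.7 -1.  -1.4  0.7  0.1 -0.2
 -0.4  0.2]
valve raw deg -0.4609553804602039 83.13798500708702
valve raw deg -0.7071799607069713 99.78988837045767
([8.1, 1.2, 72.5], [0.2, -0.2, -24.4])
```

Two views put the valve at -1.4° and -1.0°, so it is upright. I check the bystanders and hand in.

```bash
python3 - <<'E'
from h import *
ctrl.capture("scene")
for n in ("vase_a","cup","wrench","bowl","can"): print(n,[(round(d["p"],2),np.round(np.array(d["position"])*[640,400]).tolist()) for d in ctrl.spot_in("scene",n)[:3]])
print(ctrl.sense()["force"],ctrl.finish_job())
E
```

```text
vase_a [(0.92, [210.0, 253.0]), (0.81, [301.0, 282.0]), (0.7, [362.0, 248.0])]
cup [(0.59, [186.0, 190.0]), (0.48, [287.0, 208.0])]
wrench [(0.81, [161.0, 233.0])]
bowl [(0.81, [451.0, 201.0]), (0.57, [162.0, 237.0]), (0.4, [468.0, 240.0])]
can [(0.86, [466.0, 238.0])]
the job is handed in; nothing more can be done
[-0.12053909  0.69591838  0.24282632] None
```

I turned the wheel about 129° anticlockwise with two spoke pushes through the twelve o'clock window. I then pulled the fingers clear and handed the job in at about 17 s.

- **Valve position:** the last two wrist views, taken with the fingers clear, put the valve at -1.4° and -1.0° from twelve o'clock. The measurement error is about 1°, so I did not trim it further. An earlier measurement, with the finger still in the wheel, gave scattered values of about -4 to -7°. The finger's own position after the last push suggested about +0.4°.
- **Contact:** the wrist force read no more than about 2 N at the end of every move. The finger was placed to clear the tyre by about 11 mm, and nothing in the pictures showed it touching.
- **Other things:** the three vases, cup, wrench, bowl and can were found within about 3 px of where they started.

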